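# Stand the last tile in the drain rack, then wedge up the rack's front and hold the wedge

## Task

Take the white blood-grouping tile out of the small white stand, stand it on edge in the empty middle slot of the steel drain rack and let it go. Then pick up the grey levelling wedge by its handle block and push it, lying flat on the table and thin end first, under the rack's front bar until the bar has just lifted off its rubber rests, about 5 mm clear, so that the rinse water runs back to the gutter. Finish while still holding the wedge there by its handle (do not let go), with the rack carried by the wedge alone and not touched by the gripper, all three tiles standing in their slots, and everything else left where it is.

Things in the scene. Friction and masses are not known exactly. Their poses are not given: they have to be found in the camera images.
- tile: loose tile to move: plain white glazed blood-grouping tile, 9 mm thick (its x), 90 mm long (y), 64 mm high (z), about 0.12 kg; shallow round wells on one face. It starts upright on its long edge in the small white stand. Origin at the middle of its lower edge, z up. Take it by its upper half, fingers on its two faces
- tile_stand: small fixed white plastic stand, 52 x 112 x 23 mm, with one slot along its y for the tile, 13 mm wide; cheek tops 23 mm, slot floor 6 mm above the table. Origin on the table under its middle. Stand and wedge are left of the rack; which of them is nearer to it varies
- drain_base: fixed steel base of the drain rack, 150 mm deep, 124 mm wide. Origin on the table straight below the middle of the front bar; x points back from the bar to the gutter, y left, z up. Side rails 12 mm wide, 9 mm high at y = -56 and 56 mm leave a channel 100 mm wide, open to the front, where the wedge runs on the table. Rubber rests on the rails' front ends, tops 13 mm up, carry the bar
- drain_rack (a joint): tilt of the rack (steel pan, about 0.6 kg) about its rear hinge, rad: 0 = front bar on its rests, positive = bar lifted by 120 mm times this value (5 mm at 0.042). Only weight holds it down; it falls back if not propped. The hinge axis runs along y, 120 mm behind the front bar, 18 mm above the table
- front_bar (a point): underside of the middle of the rack's front bar, a round steel bar 8 mm thick, 124 mm long, along y; 13 mm above the table when the rack rests. It moves with the rack
- middle_slot (a point): middle of the floor of the empty middle slot, rack at rest: 58 mm behind the front bar, 19.5 mm above the table; fixed to the base, axes as drain_base. The slot runs along y between two wire loops: 11.4 mm clear, loop tops 22 mm above the floor, 72 mm long; the pan's side rims are 52 mm either side and 12 mm high. A tile fully home has its origin here, within 7 mm along y
- tile_front: tile like the one to move, already standing in the slot 24 mm behind the front bar
- tile_rear: tile like the one to move, already standing in the slot 92 mm behind the front bar
- wedge: grey plastic levelling wedge, 96 mm long (its x), 40 mm wide, about 0.09 kg, flat on the table. Origin on its underside; thin end (3 mm thick) at x = +49 mm; sloping top rises evenly to 24 mm at x = -13 mm. The bar begins to lift when 29 mm in from the thin end, and has lifted 5 mm when 44 mm in (0.34 mm per mm of push). Pushing takes up to about 15 N
- wedge_handle (a point): middle of the wedge's handle block at its thick end, 30 mm behind the wedge's origin and 21 mm above its underside; block 34 mm long (wedge x), 22 mm wide (wedge y, grip it so), 42 mm high
- specimen_cup_0: bystander: lidded specimen cup, 61 mm across, 66 mm high, behind the rack
- specimen_cup_1: bystander: lidded specimen cup, 61 mm across, 66 mm high, behind the rack
- swab_box: bystander: open carton of swabs, about 60 x 60 x 59 mm, right of the rack
- tape_roll: bystander: roll of surgical tape, 58 mm across, 25 mm high, lying at the front right
- syringe: bystander: capped syringe 119 mm long lying at the front right
- marker: bystander: pen 132 mm long, 14 mm thick, lying at the front right
- tweezers: bystander: steel tweezers 120 mm long, 9 mm high, lying left of the rack
- dropper_bottle: bystander: white dropper bottle, 62 mm across, 119 mm high, at the left

How it is judged:
On the way, in this order (a step that is already met when the one before it is completed fails the run):
1. the tile stands in the empty middle slot, let go, while the rack still rests on its pads (x of tile in the frame of middle_slot between -0.005 and 0.005 m and y of tile in the frame of middle_slot between -0.01 and 0.01 m and z of tile in the frame of middle_slot between -0.003 and 0.003 m and angle between tile's own z axis and vertical below 0.15 rad and contact force between the fingers and tile below 0.05 N and value of joint drain_rack below 0.006 rad), for 0.3 s.
2. the wedge is gripped and the front bar starts to lift on it (value of joint drain_rack above 0.01 rad and contact force between the fingers and wedge above 1 N and contact force between wedge and drain_base above 0.5 N), for 0.05 s.
At the end, for the whole second after the job is handed in: Front bar held still 2.5 to 8 mm above its pads (tilt 0.020 to 0.067 rad) by the wedge, which lies flat on the table and is gripped (over 1 N); the arm does not touch the rack; three tiles upright in their slots (6 mm across, 10 mm along, 0.22 rad), not touched by the fingers (value of joint drain_rack between 0.02 and 0.067 rad and velocity of joint drain_rack between -0.03 and 0.03 rad/s and contact force between the fingers and wedge above 1 N and contact force between wedge and drain_base above 0.5 N and contact force between each of the arm, the fingers and drain_base below 0.05 N and height (world z) of wedge below 0.004 m and angle between wedge's own z axis and vertical below 0.06 rad and linear speed of wedge below 0.01 m/s and x of tile in the frame of drain_base between 0.052 and 0.064 m and y of tile in the frame of drain_base between -0.01 and 0.01 m and z of tile in the frame of drain_base between 0.0115 and 0.0275 m and angle between each of tile, tile_front, tile_rear's own z axis and vertical below 0.22 rad and x of tile_front in the frame of drain_base between 0.018 and 0.03 m and y of tile_front in the frame of drain_base between -0.01 and 0.01 m and z of tile_front in the frame of drain_base between 0.0115 and 0.0275 m and x of tile_rear in the frame of drain_base between 0.086 and 0.098 m and y of tile_rear in the frame of drain_base between -0.01 and 0.01 m and z of tile_rear in the frame of drain_base between 0.0115 and 0.0275 m and contact force between the fingers and tile below 0.05 N); the arm keeps its last pose, push and grip.
It fails at once if a bystander is moved by more than 30 mm (distance of any of specimen_cup_0, specimen_cup_1, swab_box, tape_roll, syringe, marker, tweezers, dropper_bottle from where it was at the start of the episode above 0.03 m).
It fails at once if the rack is tipped far over (front bar over 20 mm up) (value of joint drain_rack above 0.17 rad).
It also fails if it takes over 61 s, if anything falls off the work surface, if the arm or the gripper's body presses on something with over 40 N, if the wrist force passes 120 N, or if a joint passes its speed limit or range.

## Robot

A 7-joint arm with a two-finger parallel gripper is mounted at the origin on a cart in front of the work surface, level with it; the furniture and walls round the work are solid. World frame = base frame: x ahead of the robot, y to its left, z up, the work surface at z = 0. Lengths are in m, angles in rad, forces in N, time in s.
With the tool pointing down it reaches from about 0.425 to 0.875 m from the base axis. Payload 4.7 kg.
Tool frame: the origin (TCP) lies midway between the tips of the shut fingers; the grasp point (between the pads) lies 19 mm behind it; z points along the fingers, y is the line along which they close (so a half turn about z gives the same grasp; the last joint's range is limited). The gripper opens to 87 mm and grips with 3 to 60 N. Pads are 19 mm wide; open, the fingers measure 117 mm over their backs; the gripper's body (75 mm by 190 mm) begins 51 mm behind the grasp point.
Start: joints at [1.338, 0.321, -0.07, 1.45, 0.023, 1.371, -0.057], TCP at [0.159, -0.63, 0.197] pointing down, gripper open.
Joint ranges: [-2.86, 2.86], [-0.3, 2.09], [-1.38, 1.24], [0.06, 2.45], [-1.56, 4.7], [0.09, 2.05], [-2.69, 2.69]. Speed limits (rad/s): [2.57, 2.57, 3.14, 3.14, 3.14, 3.14, 3.14].

## Interface

Orientations are given as a rotation vector (axis times angle).
In Python, from bench import ctrl gives the robot as it stands. The module is installed in compiled form; this text tells all that it offers.
- The arm moves only by the shell command python3 -m handwheel 'ROWS' [FORCE]. ROWS is JSON, a list of rows, each a list of 7 numbers: the finger opening in m, from 0 to 0.087, then the shift along the tool's x, y, z in m, then the turn, a rotation vector about the tool's x, y, z in degrees. A call has 1 to 12 rows; each row shifts and turns the commanded pose from where the row before left it, along the tool's axes as they then stand; what a row does not reach is not made up. A row lasts 1/8 s, in which the tool goes at most 62.5 mm and 10.7 degrees, less where a joint would pass 70% of its speed; a pose out of reach is approached as far as the arm can. A call is refused whole if a number of a shift passes 0.0625 or a number of a turn 10.7, either way. A call with a gripper value outside its range is refused whole. The fingers move at their own pace and stop on an object; FORCE is the grip in N (left out, the last holds). Time passes only in rows, so rows that do not move let the fingers close. It gives the time, the measured TCP pose, the force, the opening and the grip force at its end, in the units of the state.
- ctrl.get_state(): the state, without advancing time (a new reading comes with each control period).
- ctrl.get_image(name): name is "scene" or "top" or "wrist"; returns (picture, depth): 480x640x3 uint8, blue, green, red; 480x640 float32, m along the optical axis (not along the pixel's ray), 0 where there is no reading.
- ctrl.camera_info(name): a dict with "intrinsics" (3x3 intrinsics, pixels), "R" (3x3) and "t" (3): a world point X has camera coordinates R X + t. Camera axes: x right, y down, z forward; pixel columns grow to the right and rows downward; lengths in m; the calibration is good to about 2 mm. A picture is of the moment at which its call begins: read the wrist's pose just before it. camera_info takes no time and is no camera call; for the wrist camera it gives the pose at the moment of the call.
- ctrl.close_job(): hands the job in; it is judged then, once.
The state is a dict: "time": time; "joint_positions": joint angles; "qd": joint speeds; "joint_torque": joint torques, N m; "position": TCP position; "tool_rot": TCP orientation; "ft_force": force on the tool from outside, world axes, zero at the start; "torque": the same for the moment, N m; "grip_width": opening from 0.0 (shut) to 1.0 (fully open); "grip_force": force on a finger pad.
Only numpy, scipy, OpenCV 4.12 (cv2) and the standard library are available. Lean on these libraries where they do the work, as an engineer would, in place of code of your own. Each camera call takes 0.05 s, during which the arm holds its last target. There are 200 camera calls.

## Working session

There is one attempt and no reset: what is moved stays moved. The work goes in short steps, Python scripts to look and compute and a shell command to move; the robot and the scene stay as the last step left them, time stands still between calls to the robot, and variables do not carry over. Pictures are saved under pics/ and viewed, at most 10 in all, crops included, and the job is handed in when it is done.

```bash
mkdir -p pics; cat > h.py <<'E'
import numpy as np,cv2
from bench import ctrl
from scipy.spatial.transform import Rotation as Ro
def grab(n):
    i=ctrl.camera_info(n); p,d=ctrl.get_image(n)
    K=np.array(i["intrinsics"]);R=np.array(i["R"]);t=np.array(i["t"])
    v,u=np.mgrid[:480,:640]
    c=np.stack([(u-K[0,2])/K[0,0]*d,(v-K[1,2])/K[1,1]*d,d],-1)
    W=(c-t)@R
    W[d==0]=np.nan
    return p,d,W
E
python3 - <<'E'
from h import *
s=ctrl.get_state();print(s["time"],s["position"],s["tool_rot"])
for n in("scene","top"):
    p,d,W=grab(n);cv2.imwrite(f"pics/{n}0.png",p);np.savez(f"{n}0.npz",p=p,d=d,W=W)
    i=ctrl.camera_info(n);print(n,-np.array(i["R"]).T@i["t"],i["intrinsics"][0])
E
```

```text
0.0 [ 0.1585552  -0.62974199  0.1954538 ] [-3.11584760e+00 -3.86529479e-01  6.15449323e-04]
scene [-0.45577804 -0.75314647  0.89444055] [505.98809571   0.         322.35243243]
top [0.45072516 0.01712037 1.18674121] [448.47224821   0.         312.09482319]
```

View pics/top0.png

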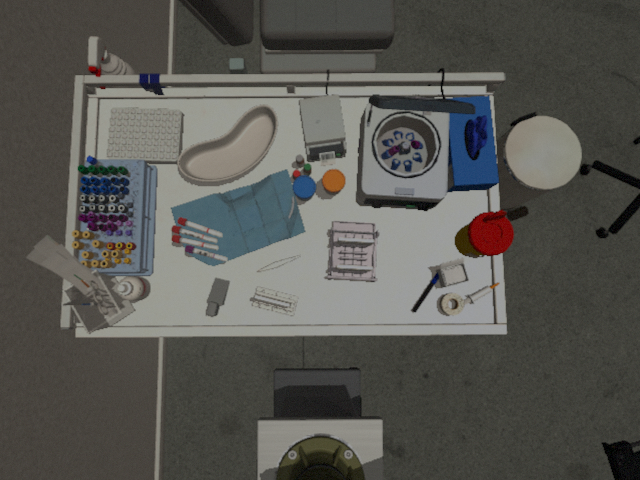

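```bash
python3 - <<'E'
from h import *
z=np.load("top0.npz");W=z["W"]
print(np.nanmin(W.reshape(-1,3),0),np.nanmax(W.reshape(-1,3),0))
for v in range(40,480,80):
    print([tuple(np.round(W[v,u],3)) for u in range(40,640,140)])
E
```

```text
[-0.30538265 -1.56037496 -0.82267258] [1.8854368  0.66425923 0.34634609]
[(np.float64(1.068), np.float64(0.658), np.float64(0.189)), (np.float64(1.675), np.float64(0.631), np.float64(-0.8)), (np.float64(1.392), np.float64(-0.019), np.float64(-0.344)), (np.float64(1.663), np.float64(-0.687), np.float64(-0.79)), (np.float64(1.669), np.float64(-1.357), np.float64(-0.806))]
[(np.float64(0.88), np.float64(0.66), np.float64(0.164)), (np.float64(0.937), np.float64(0.37), np.float64(0.025)), (np.float64(0.905), np.float64(-0.007), np.float64(0.095)), (np.float64(0.913), np.float64(-0.37), np.float64(0.073)), (np.float64(1.271), np.float64(-1.32), np.float64(-0.8))]
[(np.float64(0.691), np.float64(0.66), np.float64(0.144)), (np.float64(0.722), np.float64(0.371), np.float64(0.0)), (np.float64(0.721), np.float64(-0.007), np.float64(-0.004)), (np.float64(0.717), np.float64(-0.384), np.float64(0.002)), (np.float64(0.894), np.float64(-1.29), np.float64(-0.8))]
[(np.float64(0.503), np.float64(0.658), np.float64(0.126)), (np.float64(0.507), np.float64(0.365), np.float64(-0.002)), (np.float64(0.504), np.float64(-0.005), np.float64(0.002)), (np.float64(0.501), np.float64(-0.363), np.float64(0.039)), (np.float64(0.533), np.float64(-1.261), np.float64(-0.802))]
[(np.float64(0.315), np.float64(0.659), np.float64(0.104)), (np.float64(0.197), np.float64(0.591), np.float64(-0.809)), (np.float64(0.195), np.float64(-0.018), np.float64(-0.797)), (np.float64(0.191), np.float64(-0.624), np.float64(-0.798)), (np.float64(0.187), np.float64(-1.231), np.float64(-0.8))]
[(np.float64(0.128), np.float64(0.66), np.float64(0.081)), (np.float64(-0.136), np.float64(0.581), np.float64(-0.809)), (np.float64(0.104), np.float64(-0.002), np.float64(0.014)), (np.float64(-0.141), np.float64(-0.61), np.float64(-0.801)), (np.float64(-0.144), np.float64(-1.203), np.float64(-0.799))]
```

```bash
python3 - <<'E'
from h import *
z=np.load("top0.npz");p=z["p"]
c=cv2.resize(p[205:325,190:390],None,fx=4,fy=4,interpolation=cv2.INTER_CUBIC);c=cv2.convertScaleAbs(c,alpha=1.3);cv2.imwrite("pics/crop0.png",c)
E
```

```text
(no output)
```

View pics/crop0.png

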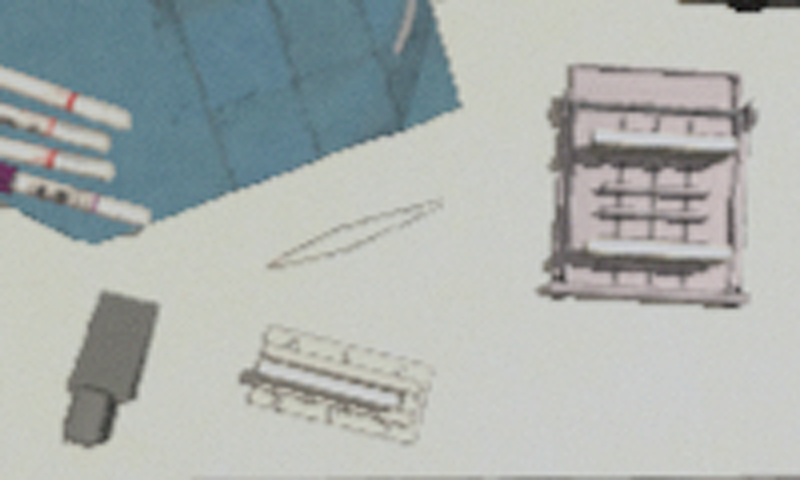

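View pics/scene0.png

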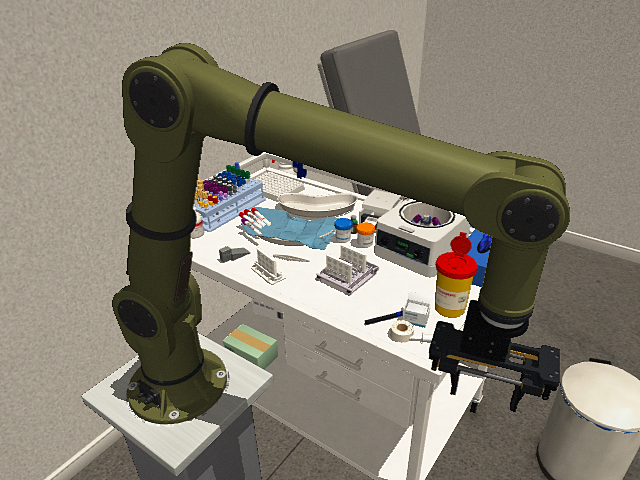

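```bash
python3 - <<'E'
from h import *
z=np.load("top0.npz");W=z["W"];p=z["p"]
def f(u,v):return np.round(W[int(round(205+v/4)),int(round(190+u/4))],3)
for n,q in dict(wedgetop=(120,340),handle=(92,412),handle2=(100,400),tileL=(265,370),tileM=(330,385),tileR=(390,400),standFL=(250,400),rackbarL=(545,292),barM=(645,297),barR=(740,300),tfL=(595,246),tfR=(725,254),trL=(600,137),trR=(735,145)).items(): print(n,f(*q))
def box(n,lo,hi):
    m=np.all((W>lo)&(W<hi),-1);P=W[m][:,:2].astype(np.float32)
    r=cv2.minAreaRect(P);print(n,len(P),r,P.mean(0))
box("handle",[.3,.15,.03],[.5,.3,.055])
box("wedge",[.3,.15,.006],[.5,.3,.055])
box("tile",[.3,.05,.045],[.5,.15,.09])
box("stand",[.3,.02,.015],[.5,.15,.03])
box("tf",[.4,-.2,.065],[.51,-.02,.1])
box("tr",[.51,-.2,.065],[.58,-.02,.1])
E
```

```text
wedgetop [0.479 0.256 0.012]
handle [0.433 0.266 0.045]
handle2 [0.441 0.262 0.042]
tileL [0.458 0.155 0.068]
tileM [0.45  0.115 0.073]
tileR [0.44  0.075 0.071]
standFL [ 0.44   0.174 -0.003]
rackbarL [ 0.51  -0.021 -0.003]
barM [ 0.507 -0.087 -0.001]
barR [ 0.503 -0.148  0.016]
tfL [ 0.535 -0.051  0.087]
tfR [ 0.53  -0.13   0.082]
trL [ 0.602 -0.054  0.083]
trR [ 0.596 -0.139  0.084]
handle 127 ((0.43345534801483154, 0.27014338970184326), (0.022787515074014664, 0.03337535634636879), 76.06208801269531) [0.43346873 0.2692504 ]
wedge 1059 ((0.42920294404029846, 0.2245282232761383), (0.14840726554393768, 0.13687334954738617), 89.66026306152344) [0.41661102 0.23825954]
tile 135 ((0.4506978988647461, 0.11110763251781464), (0.08188226819038391, 0.009521231055259705), 75.59115600585938) [0.45089453 0.11072613]
stand 231 ((0.43941986560821533, 0.10193351656198502), (0.09195838868618011, 0.08727546036243439), 14.869064331054688) [0.44946718 0.10519324]
tf 0 ((0.0, 0.0), (0.0, 0.0), 0.0) [nan nan]
tr 154 ((0.5332653522491455, -0.08913961052894592), (0.0868617370724678, 0.009740565903484821), 86.23047637939453) [ 0.5329566  -0.08851024]<stdin>:7: RuntimeWarning: Mean of empty slice.
  ret = um.true_divide(
```

```bash
cat > go.py <<'E'
import sys
from h import *
# go.py x y z yawY(deg of tool y; tool down): tool-frame shift & turn needed
def plan(x,y,z,yaw):
    s=ctrl.get_state();R=Ro.from_rotvec(s["tool_rot"]);p=np.array(s["position"])
    a=np.radians(yaw);Y=np.array([np.cos(a),np.sin(a),0]);Z=np.array([0,0,-1.]);X=np.cross(Y,Z)
    T=Ro.from_matrix(np.stack([X,Y,Z],1))
    d=np.array([x,y,z])-p
    print("t",round(s["time"],2),"pos",p.round(4),"toolY yaw",round(np.degrees(np.arctan2(*R.as_matrix()[[1,0],1])),2),"j",np.round(s["joint_positions"],2))
    print("shift now-axes mm",(R.inv().apply(d)*1e3).round(1),"shift in target axes mm",(T.inv().apply(d)*1e3).round(1),"turn deg",np.degrees((R.inv()*T).as_rotvec()).round(2))
    print("F",np.round(s["ft_force"],1),"grip",round(s["grip_width"]*87,1),s["grip_force"])
if __name__=="__main__": plan(*map(float,sys.argv[1:]))
E
python3 -m handwheel '[[0.087,0,0,-0.05,0,0,0],[0.087,0,0,-0.055,0,0,0],[0.087,0.041,-0.039,0,0,0,0],[0.087,0.041,-0.039,0,0,0,0],[0.087,0.041,-0.039,0,0,0,0],[0.087,0.041,-0.039,0,0,0,0],[0.087,0.041,-0.039,0,0,0,0],[0.087,0.041,-0.039,0,0,0,0],[0.087,0.041,-0.039,0,0,0,0],[0.087,0.041,-0.039,0,0,0,0]]' 20
python3 go.py 0.46 0.02 0.32 -14.4
```

```text
time: 1.35
position: [0.4011, -0.2459, 0.3013]
tool_rot: [3.118, 0.386, -0.001]
ft_force: [1.6, -0.7, -0.2]
grip_width: 1.002
grip_force: 0.0
t 1.35 pos [ 0.4011 -0.2459  0.3013] toolY yaw -75.87 j [ 0.96 -0.08 -0.43  1.69 -0.03  1.53 -0.79]
shift now-axes mm [ 122.  -243.4  -18.8] shift in target axes mm [272.2  -9.1 -18.7] turn deg [-0.000e+00  2.000e-02 -6.147e+01]
F [ 1.6 -0.7 -0.2] grip 87.2 0.0
```

```bash

python3 -m handwheel '[[0.087,0,0,0,0,0,-10.25],[0.087,0,0,0,0,0,-10.25],[0.087,0,0,0,0,0,-10.25],[0.087,0,0,0,0,0,-10.25],[0.087,0,0,0,0,0,-10.25],[0.087,0,0,0,0,0,-10.25],[0.087,0.0545,-0.0018,-0.0037,0,0,0],[0.087,0.0545,-0.0018,-0.0037,0,0,0],[0.087,0.0545,-0.0018,-0.0037,0,0,0],[0.087,0.0545,-0.0018,-0.0037,0,0,0],[0.087,0.0545,-0.0018,-0.0037,0,0,0],[0.087,0,0,0,0,0,0]]' 
python3 go.py 0.4507 0.111 0.12 -14.4
python3 - <<'E'
from h import *
i=ctrl.camera_info("wrist");R=np.array(i["R"]);print(-R.T@i["t"],R[2])
p,d,W=grab("wrist");cv2.imwrite("pics/w1.png",p);np.savez("w1.npz",p=p,d=d,W=W)
E
```

```text
time: 2.85
position: [0.4596, 0.0239, 0.3204]
tool_rot: [-2.473, -1.938, -0.002]
ft_force: [-0.4, -0.1, -0.1]
grip_width: 0.998
grip_force: 0.0
t 2.85 pos [0.4596 0.0239 0.3204] toolY yaw -13.82 j [ 0.69 -0.12 -0.72  1.66 -0.08  1.57 -0.26]
shift now-axes mm [ 82.3 -29.6 200.4] shift in target axes mm [ 82.2 -30.3 200.4] turn deg [ 0.03 -0.05  0.58]
F [-0.4 -0.1 -0.1] grip 86.9 0.0
[0.47947055 0.10570112 0.50793985] [-0.07169436 -0.29311081 -0.95338658]
```

View pics/w1.png

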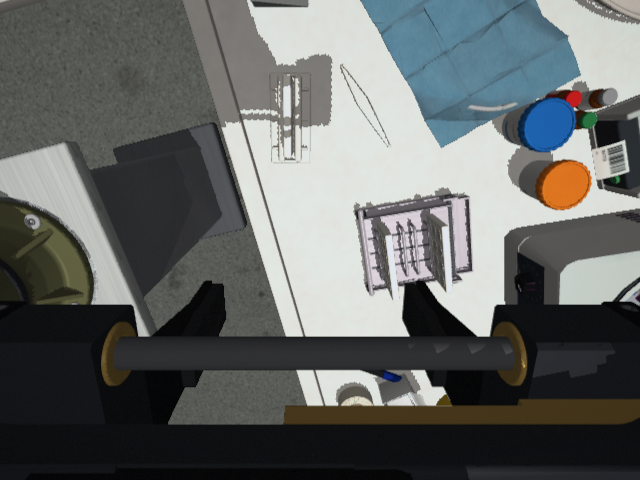

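```bash
cat > meas.py <<'E'
from h import *
def boxr(W,n,lo,hi):
    m=np.all((W>lo)&(W<hi),-1);P=W[m]
    if len(P)<10: print(n,len(P));return
    r=cv2.minAreaRect(P[:,:2].astype(np.float32));c=cv2.boxPoints(r)
    ax=np.linalg.svd(P[:,:2]-P[:,:2].mean(0))[2][0]; ax*=np.sign(ax[1])
    print(n,len(P),"c",np.round(r[0],4),"size",np.round(r[1],4),"ang",round(r[2],1),"mean",P.mean(0).round(4),"pca yaw",round(np.degrees(np.arctan2(ax[1],ax[0]))-90,2),"z95",np.percentile(P[:,2],95).round(4))
E
python3 - <<'E'
from meas import *
for f in("w1.npz","top0.npz"):
    W=np.load(f)["W"];print(f)
    boxr(W,"tile top",[.4,.05,.062],[.5,.18,.09])
    boxr(W,"tile",[.4,.05,.04],[.5,.18,.09])
    boxr(W,"stand",[.4,.03,.017],[.5,.18,.028])
    boxr(W,"tf top",[.5,-.16,.075],[.56,-.03,.1])
    boxr(W,"tr top",[.57,-.16,.075],[.63,-.03,.1])
    boxr(W,"front bar",[.485,-.17,.01],[.516,-.01,.03])
    boxr(W,"loops",[.545,-.16,.037],[.583,-.03,.05])
E
```

```text
w1.npz
tile top 666 c [0.4511 0.1185] size [0.0891 0.0094] ang 75.6 mean [0.4516 0.1193 0.0689] pca yaw -14.97 z95 0.0705
tile 743 c [0.4511 0.1185] size [0.0891 0.0097] ang 75.3 mean [0.452  0.1192 0.0677] pca yaw -14.94 z95 0.0704
stand 941 c [0.4503 0.1162] size [0.1029 0.0284] ang 75.5 mean [0.4518 0.117  0.0219] pca yaw -14.79 z95 0.0234
tf top 550 c [ 0.5322 -0.0866] size [0.09   0.0099] ang 85.9 mean [ 0.5319 -0.0844  0.0818] pca yaw -4.06 z95 0.0838
tr top 613 c [ 0.6    -0.0918] size [0.0898 0.0104] ang 86.0 mean [ 0.5992 -0.0894  0.0815] pca yaw -3.94 z95 0.0838
front bar 713 c [ 0.5112 -0.0844] size [0.1293 0.0171] ang 86.0 mean [ 0.5098 -0.0881  0.0191] pca yaw -2.28 z95 0.0214
loops 289 c [ 0.5663 -0.0879] size [0.0678 0.0198] ang 86.0 mean [ 0.5662 -0.087   0.0401] pca yaw -3.21 z95 0.0419
top0.npz
tile top 134 c [0.4516 0.1151] size [0.0882 0.0091] ang 75.7 mean [0.4519 0.1153 0.0693] pca yaw -14.28 z95 0.0729
tile 148 c [0.4516 0.1146] size [0.0891 0.0095] ang 75.6 mean [0.4517 0.1138 0.0677] pca yaw -14.43 z95 0.0728
stand 254 c [0.448  0.1135] size [0.1044 0.0374] ang 76.6 mean [0.4512 0.1127 0.0219] pca yaw -15.09 z95 0.0254
tf top 138 c [ 0.5334 -0.0891] size [0.0868 0.0097] ang 86.4 mean [ 0.5334 -0.0891  0.0826] pca yaw -4.1 z95 0.0863
tr top 142 c [ 0.6011 -0.0952] size [0.0872 0.0103] ang 85.8 mean [ 0.6008 -0.0952  0.0824] pca yaw -4.07 z95 0.0857
front bar 190 c [ 0.5082 -0.088 ] size [0.0155 0.1294] ang 0.0 mean [ 0.51   -0.0974  0.0191] pca yaw -1.99 z95 0.023
loops 71 c [ 0.5677 -0.0913] size [0.0703 0.0194] ang 86.0 mean [ 0.5674 -0.0931  0.0407] pca yaw -5.29 z95 0.0439
```

```bash

python3 -m handwheel '[[0.06,0.041,-0.0148,0.04,0,0,0],[0.06,0.041,-0.0148,0.04,0,0,0.7],[0.06,0.006,0.0,0.05,0,0,0],[0.06,0,0,0.05,0,0,0],[0.06,0,0,0,0,0,0]]' 
python3 go.py 0.4513 0.117 0.032 -14.6
```

```text
time: 3.52
position: [0.4494, 0.1091, 0.1367]
tool_rot: [-2.491, -1.907, 0.011]
ft_force: [-0.1, -0.1, 0.3]
grip_width: 0.696
grip_force: 0.0
t 3.52 pos [0.4494 0.1091 0.1367] toolY yaw -15.15 j [ 0.6  -0.   -0.88  1.94 -0.    1.21 -0.54]
shift now-axes mm [  8.4   0.5 104.7] shift in target axes mm [  8.2  -0.2 104.7] turn deg [-0.45  0.16 -0.55]
F [-0.1 -0.1  0.3] grip 60.6 0.0
```

```bash

python3 -m handwheel '[[0.06,0.008,0,0.035,0,0,-0.5],[0.06,0,0,0.03,0,0,0],[0.06,0,0,0.025,0,0,0],[0.06,0,0,0.014,0,0,0],[0.06,0,0,0,0,0,0],[0.06,0,0,0,0,0,0]]' 
python3 go.py 0.4513 0.117 0.032 -14.6
```

```text
time: 4.28
position: [0.456, 0.1188, 0.0373]
tool_rot: [2.485, 1.921, 0.003]
ft_force: [0.2, -0.2, -0.4]
grip_width: 0.694
grip_force: 0.0
t 4.28 pos [0.456  0.1188 0.0373] toolY yaw -14.59 j [ 0.54  0.17 -0.9   2.04  0.16  1.   -0.69]
shift now-axes mm [-2.9 -4.1  5.3] shift in target axes mm [-2.9 -4.1  5.3] turn deg [ 0.12 -0.03  0.01]
F [ 0.2 -0.2 -0.4] grip 60.4 0.0
```

```bash

python3 -m handwheel '[[0.06,-0.003,-0.004,0.005,0,0,0],[0.06,0,0,0,0,0,0],[0.0,0,0,0,0,0,0],[0,0,0,0,0,0,0],[0,0,0,0,0,0,0],[0,0,0,0,0,0,0],[0,0,0,0,0,0,0],[0,0,0,0,0,0,0]]' 20
python3 go.py 0.4513 0.117 0.032 -14.6
```

```text
time: 5.28
position: [0.4501, 0.117, 0.031]
tool_rot: [-2.485, -1.922, 0.0]
ft_force: [-1.8, 0.5, -0.4]
grip_width: 0.101
grip_force: 20.0
t 5.28 pos [0.4501 0.117  0.031 ] toolY yaw -14.56 j [ 0.54  0.17 -0.9   2.06  0.16  0.99 -0.69]
shift now-axes mm [ 0.3  1.1 -1. ] shift in target axes mm [ 0.3  1.1 -1. ] turn deg [-0.    0.    0.04]
F [-1.8  0.5 -0.4] grip 8.8 19.954067766666412
```

```bash

python3 -m handwheel '[[0,0,0,-0.03,0,0,0],[0,0,0,-0.04,0,0,0],[0,0,0,-0.045,0,0,0],[0,0,0,0,0,0,-5.3],[0,0,0,0,0,0,-5.3],[0,0,0,0,0,0,0]]' 
python3 go.py 0.5665 -0.0895 0.14 -4
```

```text
time: 6.02
position: [0.4499, 0.1169, 0.1458]
tool_rot: [2.298, 2.142, -0.001]
ft_force: [0.4, -0.6, -1.1]
grip_width: 0.1
grip_force: 20.0
t 6.03 pos [0.4499 0.1169 0.1458] toolY yaw -4.02 j [ 0.62 -0.02 -0.91  1.93 -0.01  1.22 -0.36]
shift now-axes mm [-197.7  130.8    5.9] shift in target axes mm [-197.7  130.7    5.8] turn deg [-0.02  0.02 -0.02]
F [ 0.4 -0.6 -1.1] grip 8.7 19.96518909931183
```

```bash

python3 -m handwheel '[[0,-0.033,0.022,0,0,0,0],[0,-0.033,0.022,0,0,0,0],[0,-0.033,0.022,0,0,0,0],[0,-0.033,0.022,0,0,0,0],[0,-0.033,0.022,0,0,0,0],[0,-0.0327,0.0208,0.005,0,0,0],[0,0,0,0,0,0,0],[0,0,0,0,0,0,0]]' 
python3 go.py 0.5665 -0.0895 0.14 -4
python3 - <<'E'
from meas import *
p,d,W=grab("wrist");cv2.imwrite("pics/w2.png",p);np.savez("w2.npz",W=W)
t,dd,V=grab("top");cv2.imwrite("pics/t2.png",t[200:320,290:410]);np.savez("t2.npz",W=V)
for W in(W,V):
    boxr(W,"tf top",[.515,-.16,.075],[.55,-.03,.09])
    boxr(W,"tr top",[.582,-.16,.075],[.63,-.03,.09])
    boxr(W,"held",[.55,-.16,.11],[.583,-.03,.175])
    boxr(W,"loops",[.545,-.16,.037],[.587,-.03,.048])
    boxr(W,"bar",[.485,-.17,.01],[.516,-.01,.03])
    boxr(W,"handle",[.4,.22,.035],[.46,.3,.055])
E
```

```text
time: 7.02
position: [0.5666, -0.0885, 0.1405]
tool_rot: [-2.296, -2.141, -0.0]
ft_force: [-0.1, 0.7, -1.9]
grip_width: 0.099
grip_force: 20.0
t 7.03 pos [ 0.5666 -0.0885  0.1405] toolY yaw -4.0 j [ 0.74  0.27 -0.74  1.7   0.19  1.25 -0.11]
shift now-axes mm [-1.   0.   0.5] shift in target axes mm [-1.   0.   0.5] turn deg [-0.07 -0.07 -0.  ]
F [-0.1  0.7 -1.9] grip 8.7 19.9660724401474
tf top 1635 c [ 0.5324 -0.0862] size [0.0884 0.0098] ang 86.0 mean [ 0.5333 -0.0836  0.0821] pca yaw -4.01 z95 0.0837
tr top 1679 c [ 0.6001 -0.0912] size [0.088  0.0098] ang 86.1 mean [ 0.5999 -0.0887  0.082 ] pca yaw -4.02 z95 0.0836
held 790 c [ 0.5652 -0.0824] size [0.0802 0.0255] ang 70.8 mean [ 0.5685 -0.0576  0.1598] pca yaw -4.64 z95 0.1743
loops 313 c [ 0.5665 -0.0884] size [0.0689 0.0192] ang 85.7 mean [ 0.5693 -0.0766  0.0401] pca yaw 7.4 z95 0.0414
bar 1734 c [ 0.511  -0.0852] size [0.1311 0.0164] ang 86.3 mean [ 0.5103 -0.0874  0.0194] pca yaw -2.4 z95 0.0212
handle 0
tf top 39 c [ 0.5352 -0.0609] size [0.03   0.0096] ang 89.2 mean [ 0.5358 -0.0573  0.0827] pca yaw -3.39 z95 0.0863
tr top 25 c [ 0.6034 -0.0608] size [0.0191 0.0083] ang 82.2 mean [ 0.603  -0.0593  0.0827] pca yaw -16.22 z95 0.086
held 21 c [ 0.5669 -0.0499] size [0.016  0.0054] ang 55.8 mean [ 0.567  -0.0496  0.1447] pca yaw -25.48 z95 0.1665
loops 3
bar 48 c [ 0.5121 -0.0451] size [0.0076 0.0442] ang 0.1 mean [ 0.5116 -0.0454  0.0193] pca yaw -0.95 z95 0.0232
handle 122 c [0.4332 0.2702] size [0.023  0.0332] ang 76.7 mean [0.4332 0.2696 0.0409] pca yaw 79.35 z95 0.0449
```

View pics/w2.png

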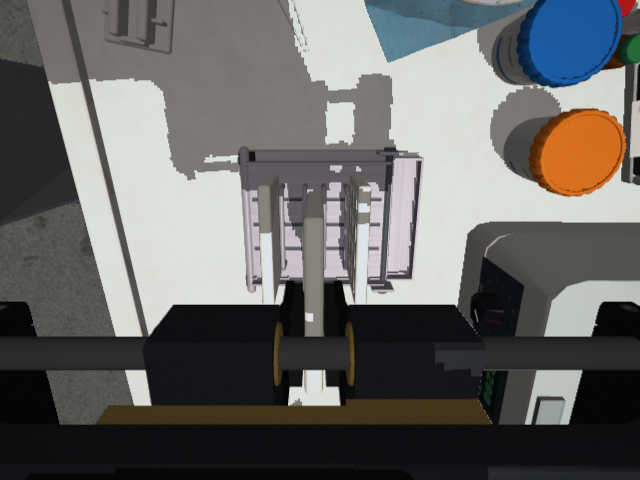

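```bash
python3 - <<'E'
from meas import *
W=np.load("w2.npz")["W"]
boxr(W,"heldtop",[.55,-.16,.174],[.583,-.02,.184])
P=W[np.all((W>[.55,-.08,.174])&(W<[.583,-.02,.184]),-1)];print(P[:,1].max(),P[:,2].mean())
for a in(-.055,-.045):
  q=P[abs(P[:,1]-a)<.004];print(a,q[:,0].min(),q[:,0].max())
L=W[np.all((W>[.548,-.13,.037])&(W<[.587,-.045,.045]),-1)]
for a in (-.06,-.07,-.08,-.1,-.11):
  q=np.sort(L[abs(L[:,1]-a)<.005][:,0]);print(a,len(q),q[:1],q[-1:],q[q<.567].mean(),q[q>.567].mean())
print(W[280,313],W[200,313],W[230,308],W[230,318])
E
```

```text
heldtop 3281 c [ 0.5648 -0.0867] size [0.0895 0.0263] ang 76.1 mean [ 0.5672 -0.0771  0.1785] pca yaw -3.95 z95 0.1803
-0.04218906542607125 0.17857077340449165
-0.055 0.5637949448836843 0.5731858561094745
-0.045 0.5648359403373905 0.5737057125933683
-0.06 110 [0.55876349] [0.57832081] 0.560661686748003 0.5764692018059607
-0.07 66 [0.55796092] [0.57705077] 0.5592146520362535 0.5760977088264365
-0.08 40 [0.55717537] [0.57644482] 0.5577640816247177 0.5757289176813886
-0.1 23 [0.57378738] [0.575195] nan 0.5744906700736082
-0.11 21 [0.57318192] [0.57462174] nan 0.5738859266234652
[ 0.56745698 -0.07119245  0.17825882] [ 0.56942649 -0.04245193  0.14401453] [ 0.56697632 -0.0482351   0.17779438] [ 0.57121526 -0.04828285  0.17865583]<stdin>:9: RuntimeWarning: Mean of empty slice.
  ret = ret.dtype.type(ret / rcount)
```

```bash

python3 -m handwheel '[[0,-0.0015,0,0.02,0,0,0],[0,0,0,0.02,0,0,0],[0,0,0,0.016,0,0,0],[0,0,0,0.007,0,0,0],[0,0,0,0.006,0,0,0],[0,0,0,0.006,0,0,0],[0,0,0,0.006,0,0,0],[0,0,0,0.006,0,0,0],[0,0,0,0.004,0,0,0],[0,0,0,0,0,0,0]]' 
python3 go.py 0.5666 -0.090 0.0445 -4
```

```text
time: 8.38
position: [0.5666, -0.0907, 0.0497]
tool_rot: [-2.296, -2.143, 0.001]
ft_force: [0.4, -0.8, -0.1]
grip_width: 0.1
grip_force: 20.0
t 8.38 pos [ 0.5666 -0.0907  0.0497] toolY yaw -3.96 j [ 0.71  0.36 -0.71  1.79  0.26  1.08 -0.16]
shift now-axes mm [ 0.7 -0.1  5.2] shift in target axes mm [ 0.7 -0.1  5.2] turn deg [-0.03 -0.    0.04]
F [ 0.4 -0.8 -0.1] grip 8.7 19.965933859348297
```

```bash

python3 -m handwheel '[[0,0,0,0.002,0,0,0],[0,0,0,0.0018,0,0,0],[0,0,0,0.001,0,0,0],[0,0,0,0,0,0,0],[0,0,0,0,0,0,0]]' 
python3 go.py 0.5666 -0.090 0.0445 -4
```

```text
time: 9.0
position: [0.5669, -0.0908, 0.0453]
tool_rot: [2.297, 2.143, 0.0]
ft_force: [0.3, -0.8, -1.2]
grip_width: 0.1
grip_force: 20.0
t 9.0 pos [ 0.5669 -0.0908  0.0453] toolY yaw -3.96 j [ 0.71  0.37 -0.71  1.8   0.27  1.08 -0.16]
shift now-axes mm [ 0.8 -0.4  0.8] shift in target axes mm [ 0.8 -0.4  0.8] turn deg [0.01 0.   0.04]
F [ 0.3 -0.8 -1.2] grip 8.7 19.96576488018036
```

Release slightly (to 20 mm), keeping clear of the neighbouring tiles.

```bash

python3 -m handwheel '[[0,0,0,0.0005,0,0,0],[0.014,0,0,0,0,0,0],[0.02,0,0,0,0,0,0],[0.02,0,0,0,0,0,0],[0.02,0,0,0,0,0,0],[0.02,0,0,-0.015,0,0,0],[0.02,0,0,-0.03,0,0,0],[0.02,0,0,-0.05,0,0,0],[0.02,0,0,-0.05,0,0,0],[0.02,0.04,0,-0.04,0,0,0],[0.02,0.05,0,0,0,0,0],[0.02,0,0,0,0,0,0]]' 
python3 go.py 0.4335 0.27 0.15 -104
python3 - <<'E'
from meas import *
p,d,W=grab("wrist");np.savez("w3.npz",W=W);cv2.imwrite("pics/w3.png",p)
boxr(W,"tf top",[.515,-.16,.075],[.55,-.03,.09])
boxr(W,"tile",[.552,-.16,.075],[.582,-.03,.09])
boxr(W,"tr top",[.585,-.16,.075],[.63,-.03,.09])
boxr(W,"bar",[.485,-.17,.01],[.516,-.01,.03])
boxr(W,"handle",[.4,.22,.035],[.46,.3,.055])
boxr(W,"wedge",[.4,.20,.006],[.52,.3,.055])
E
```

```text
time: 10.5
position: [0.5733, 0.0053, 0.2321]
tool_rot: [2.287, 2.153, 0.005]
ft_force: [-0.3, 0.3, -0.5]
grip_width: 0.223
grip_force: 0.0
t 10.5 pos [0.5733 0.0053 0.2321] toolY yaw -3.45 j [ 0.64  0.22 -0.81  1.57  0.16  1.41 -0.23]
shift now-axes mm [ 255.7 -155.7   82.1] shift in target axes mm [-199.7 -223.    82.1] turn deg [ 3.0000e-02 -2.3000e-01  1.0055e+02]
F [-0.3  0.3 -0.5] grip 19.4 0.0
tf top 171 c [ 0.535 -0.052] size [0.0204 0.0089] ang 85.9 mean [ 0.5354 -0.0498  0.0816] pca yaw 0.54 z95 0.0834
tile 675 c [ 0.567  -0.0848] size [0.0816 0.0093] ang 86.2 mean [ 0.5672 -0.0813  0.0819] pca yaw -4.28 z95 0.0836
tr top 180 c [ 0.6023 -0.0568] size [0.0198 0.0097] ang 87.1 mean [ 0.602  -0.0547  0.0813] pca yaw -13.45 z95 0.0835
bar 659 c [ 0.5107 -0.0719] size [0.1051 0.0125] ang 87.3 mean [ 0.5106 -0.0712  0.0191] pca yaw -2.82 z95 0.021
handle 0
wedge 0
```

View pics/w3.png

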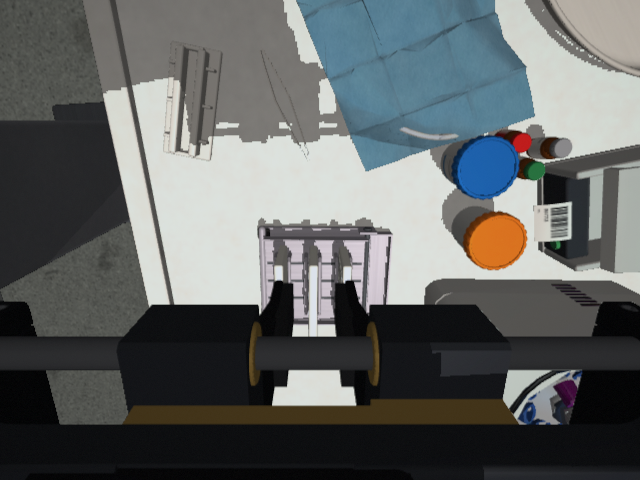

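```bash

python3 -m handwheel '[[0.087,0,0,0,0,0,-10],[0.087,0,0,0,0,0,-10],[0.087,0,0,0,0,0,-10],[0.087,0,0,0,0,0,-10],[0.087,0,0,0,0,0,-10],[0.087,0,0,0,0,0,-10],[0.087,0,0,0,0,0,-10],[0.087,0,0,0,0,0,-9.6],[0.087,0,0,0,0,0,0]]' 
python3 go.py 0.4335 0.27 0.2 76.2
python3 go.py 0.46 0.17 0.23 76.2 | sed -n 2p
```

```text
time: 11.68
position: [0.573, -0.0026, 0.2297]
tool_rot: [-0.399, -3.116, 0.001]
ft_force: [-0.1, -0.0, -0.0]
grip_width: 0.995
grip_force: 0.0
t 11.68 pos [ 0.573  -0.0026  0.2297] toolY yaw 75.42 j [ 0.79  0.27 -0.99  1.57  0.22  1.43  1.1 ]
shift now-axes mm [203.6 228.7  29.7] shift in target axes mm [200.5 231.5  29.7] turn deg [-0.03 -0.02 -0.78]
F [-0.1 -0.  -0. ] grip 86.6 0.0
shift now-axes mm [152.8 138.6  -0.3] shift in target axes mm [150.9 140.7  -0.3] turn deg [-0.03 -0.02 -0.78]
```

```bash

python3 -m handwheel '[[0.087,0.035,0.04,0,0,0,-0.8],[0.087,0.035,0.04,0,0,0,0],[0.087,0.035,0.04,0,0,0,0],[0.087,0.035,0.04,0,0,0,0],[0.087,0.03,0.036,0.01,0,0,0],[0.087,0.03,0.036,0.02,0,0,0],[0.087,0,0,0,0,0,0]]' 
python3 - <<'E'
from meas import *
p,d,W=grab("wrist");cv2.imwrite("pics/w4.png",p)
boxr(W,"handle",[.4,.22,.037],[.46,.3,.05])
boxr(W,"wedge",[.4,.20,.006],[.52,.32,.05])
E
python3 go.py 0.4335 0.27 0.02 76.2
```

```text
time: 12.55
position: [0.4305, 0.2747, 0.1989]
tool_rot: [-0.364, -3.118, 0.001]
ft_force: [0.2, -1.1, 0.3]
grip_width: 0.998
grip_force: 0.0
handle 772 c [0.4316 0.2733] size [0.0231 0.0333] ang 76.4 mean [0.4312 0.2734 0.0408] pca yaw 75.98 z95 0.0423
wedge 2435 c [0.4581 0.2667] size [0.04   0.0881] ang 76.1 mean [0.4558 0.2673 0.0235] pca yaw 76.12 z95 0.0418
t 12.6 pos [0.4326 0.2725 0.1994] toolY yaw 76.48 j [ 0.51  0.14 -1.2   1.75  0.13  1.34  0.62]
shift now-axes mm [ -1.6  -2.1 179.4] shift in target axes mm [ -1.5  -2.3 179.4] turn deg [-0.06 -0.03  0.28]
F [ 0.4 -0.1 -0.6] grip 87.0 0.0
```

View pics/w4.png

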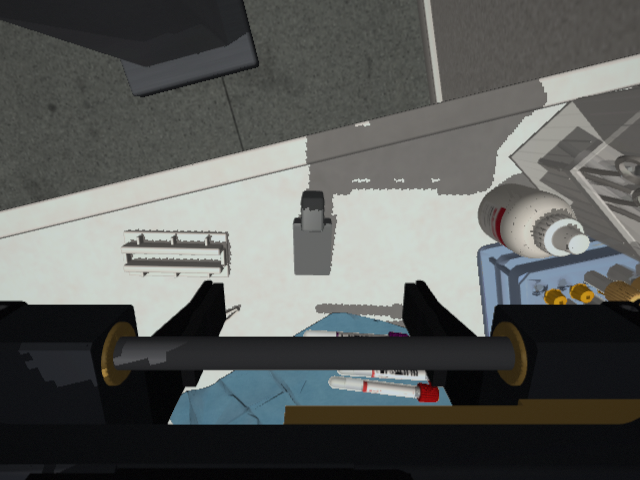

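```bash

python3 -m handwheel '[[0.087,0,0,0.045,0,0,0.3],[0.087,0,0,0.045,0,0,0],[0.06,0,0,0.045,0,0,0],[0.05,0,0,0.03,0,0,0],[0.05,0,0,0.018,0,0,0],[0.05,0,0,0,0,0,0],[0.05,0,0,0,0,0,0]]' 50
python3 go.py 0.4316 0.2733 0.008 76.2
```

```text
time: 13.48
position: [0.435, 0.2721, 0.018]
tool_rot: [0.381, 3.117, 0.001]
ft_force: [-0.6, -0.0, -0.1]
grip_width: 0.589
grip_force: 0.0
t 13.47 pos [0.435  0.2721 0.018 ] toolY yaw 76.08 j [ 0.32  0.39 -1.06  1.96  0.4   1.02  0.4 ]
shift now-axes mm [ 3.6  0.4 10. ] shift in target axes mm [ 3.6  0.4 10. ] turn deg [ 0.07  0.1  -0.12]
F [-0.6 -0.  -0.1] grip 51.3 0.0
```

```bash

python3 -m handwheel '[[0.05,0.0036,0,0.006,0,0,0],[0.05,0,0,0.004,0,0,0],[0.05,0,0,0,0,0,0],[0,0,0,0,0,0,0],[0,0,0,0,0,0,0],[0,0,0,0,0,0,0],[0,0,0,0,0,0,0],[0,0,0,0,0,0,0]]' 50
python3 go.py 0.4316 0.2733 0.07 76.2
```

```text
time: 14.48
position: [0.4303, 0.2727, 0.0068]
tool_rot: [0.379, 3.119, 0.0]
ft_force: [0.5, 0.7, 0.6]
grip_width: 0.25
grip_force: 50.0
t 14.47 pos [0.4303 0.2727 0.0068] toolY yaw 76.14 j [ 0.31  0.4  -1.05  1.97  0.41  1.    0.39]
shift now-axes mm [ -1.1   0.9 -63.2] shift in target axes mm [ -1.1   0.9 -63.2] turn deg [ 0.01  0.01 -0.06]
F [0.5 0.7 0.6] grip 21.7 49.99351501464844
```

```bash

python3 -m handwheel '[[0,0,0,-0.03,0,0,0],[0,0,0,-0.05,0,0,0],[0,0,0,0,0,0,-5],[0,0,0,0,0,0,-4.9],[0,0,0,0,0,0,0]]' 50
python3 go.py 0.46 0.08 0.09 86
python3 go.py 0.42 -0.0785 0.09 86 |sed -n 2p
```

```text
time: 15.1
position: [0.43, 0.2724, 0.0865]
tool_rot: [-0.11, -3.139, 0.001]
ft_force: [-0.3, 0.2, -1.4]
grip_width: 0.242
grip_force: 50.0
t 15.1 pos [0.43   0.2724 0.0865] toolY yaw 85.99 j [ 0.44  0.3  -1.18  1.9   0.3   1.14  0.64]
shift now-axes mm [ -43.4 -189.8   -3.4] shift in target axes mm [ -43.4 -189.8   -3.5] turn deg [-0.02 -0.02 -0.01]
F [-0.3  0.2 -1.4] grip 21.1 49.99165892601013
shift now-axes mm [ -14.6 -350.7   -3.4] shift in target axes mm [ -14.5 -350.7   -3.5] turn deg [-0.02 -0.02 -0.01]
```

```bash

python3 -m handwheel '[[0,-0.011,-0.047,-0.001,0,0,0],[0,-0.011,-0.048,-0.001,0,0,0],[0,-0.011,-0.048,-0.001,0,0,0],[0,-0.011,-0.047,0,0,0,0],[0,0.007,-0.04,0,0,0,0],[0,0.007,-0.04,0,0,0,0],[0,0.007,-0.04,0,0,0,0],[0,0.008,-0.04,0,0,0,0],[0,0,0,0,0,0,0],[0,0,0,0,0,0,0]]' 50
python3 go.py 0.42 -0.0785 0.01 86
```

```text
time: 16.35
position: [0.4211, -0.0768, 0.0897]
tool_rot: [-0.109, -3.14, -0.001]
ft_force: [0.6, 0.6, -1.8]
grip_width: 0.246
grip_force: 50.0
t 16.35 pos [ 0.4211 -0.0768  0.0897] toolY yaw 86.01 j [ 1.22 -0.07 -1.05  2.08 -0.07  1.1   1.7 ]
shift now-axes mm [ 1.  -1.8 79.7] shift in target axes mm [ 1.  -1.7 79.7] turn deg [ 0.02 -0.    0.01]
F [ 0.6  0.6 -1.8] grip 21.4 49.99245464801788
```

```bash

python3 -m handwheel '[[0,0.001,-0.0017,0.03,0,0,0],[0,0,0,0.025,0,0,0],[0,0,0,0,0,0,0],[0,0,0,0,0,0,0]]' 50
python3 go.py 0.42 -0.0785 0.0085 86
python3 - <<'E'
from meas import *
p,d,W=grab("wrist");cv2.imwrite("pics/w5.png",p);np.savez("w5.npz",W=W)
boxr(W,"wedge",[.4,-.11,.028],[.504,-.05,.056])
boxr(W,"bar",[.485,-.17,.012],[.516,-.01,.026])
E
```

```text
time: 16.85
position: [0.4208, -0.0783, 0.0355]
tool_rot: [0.106, 3.139, 0.001]
ft_force: [0.5, 0.0, -1.5]
grip_width: 0.245
grip_force: 50.0
t 16.85 pos [ 0.4208 -0.0783  0.0355] toolY yaw 86.12 j [ 1.2   0.07 -1.09  2.13  0.07  0.98  1.58]
shift now-axes mm [ 0.8 -0.3 27. ] shift in target axes mm [ 0.8 -0.3 27. ] turn deg [0.02 0.06 0.12]
F [ 0.5  0.  -1.5] grip 21.3 49.99218463897705
wedge 2167 c [ 0.4535 -0.0803] size [0.0399 0.0969] ang 86.8 mean [ 0.462  -0.0805  0.0384] pca yaw 86.02 z95 0.0527
bar 548 c [ 0.5097 -0.0847] size [0.0582 0.0129] ang 89.6 mean [ 0.5122 -0.0881  0.0192] pca yaw -2.22 z95 0.0205
```

View pics/w5.png

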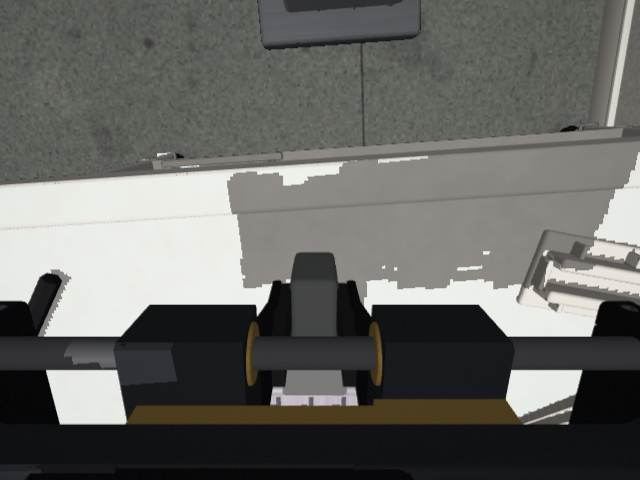

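```bash

python3 -m handwheel '[[0,0.002,0,0.012,0,0,0],[0,0,0,0.01,0,0,0],[0,0,0,0.003,0,0,0],[0,0,0,0,0,0,0],[0,0,0,0,0,0,0]]' 50
python3 go.py 0.42 -0.0785 0.0072 86
```

```text
time: 17.52
position: [0.4182, -0.079, 0.0099]
tool_rot: [0.108, 3.139, -0.0]
ft_force: [-0.0, 0.1, -0.8]
grip_width: 0.244
grip_force: 50.0
t 17.52 pos [ 0.4182 -0.079   0.0099] toolY yaw 86.05 j [ 1.18  0.13 -1.08  2.16  0.14  0.93  1.52]
shift now-axes mm [-1.8  0.7  2.7] shift in target axes mm [-1.8  0.7  2.7] turn deg [-0.    0.02  0.05]
F [-0.   0.1 -0.8] grip 21.3 49.99224901199341
```

```bash

python3 -m handwheel '[[0,0,0,0.0015,0,0,0],[0,0,0,0.0013,0,0,0],[0,-0.01,0,0,0,0,0],[0,-0.01,0,0,0,0,0],[0,-0.01,0,0,0,0,0],[0,0,0,0,0,0,0]]' 50
python3 go.py 0.4736 -0.0822 0.0065 86
```

```text
time: 18.27
position: [0.449, -0.0807, 0.007]
tool_rot: [0.108, 3.139, 0.002]
ft_force: [-0.1, 0.5, -1.2]
grip_width: 0.242
grip_force: 50.0
t 18.27 pos [ 0.449  -0.0807  0.007 ] toolY yaw 86.07 j [ 1.1   0.23 -1.04  2.09  0.25  0.94  1.42]
shift now-axes mm [-24.7   0.2   0.5] shift in target axes mm [-24.7   0.2   0.5] turn deg [0.08 0.04 0.07]
F [-0.1  0.5 -1.2] grip 21.0 49.99226689338684
```

```bash

python3 -m handwheel '[[0,-0.004,0,0.0006,0,0,0],[0,-0.004,0,0,0,0,0],[0,-0.003,0,0,0,0,0],[0,-0.003,0,0,0,0,0],[0,0,0,0,0,0,0],[0,0,0,0,0,0,0]]' 50
python3 go.py 0.4736 -0.0822 0.0065 86
```

```text
time: 19.02
position: [0.4567, -0.0816, 0.0065]
tool_rot: [-0.108, -3.128, 0.002]
ft_force: [-15.6, 3.2, 22.3]
grip_width: 0.245
grip_force: 50.0
t 19.02 pos [ 0.4567 -0.0816  0.0065] toolY yaw 86.05 j [ 1.07  0.27 -1.03  2.07  0.28  0.96  1.39]
shift now-axes mm [-16.9   0.6  -0.2] shift in target axes mm [-16.9   0.6  -0. ] turn deg [-0.11 -0.66  0.05]
F [-15.6   3.2  22.3] grip 21.3 50.00465512275696
```

```bash

python3 -m handwheel '[[0,0,0,-0.0005,0,0,0],[0,0,0,-0.0005,0,0,0],[0,0,0,0,0,0,0]]' 50
python3 go.py 0.4736 -0.0822 0.0065 86
python3 - <<'E'
from meas import *
p,d,W=grab("scene");np.savez("s6.npz",W=W);cv2.imwrite("pics/s6.png",p)
c=p[220:310,300:400];cv2.imwrite("pics/s6c.png",cv2.resize(c,None,fx=6,fy=6,interpolation=cv2.INTER_CUBIC))
boxr(W,"bar",[.495,-.17,.01],[.516,-.01,.035])
W0=np.load("scene0.npz")["W"];boxr(W0,"bar0",[.495,-.17,.01],[.516,-.01,.035])
E
```

```text
time: 19.4
position: [0.4567, -0.0816, 0.0065]
tool_rot: [-0.108, -3.129, 0.001]
ft_force: [-11.5, 1.7, 10.5]
grip_width: 0.247
grip_force: 50.0
t 19.4 pos [ 0.4567 -0.0816  0.0065] toolY yaw 86.05 j [ 1.07  0.27 -1.03  2.07  0.28  0.96  1.4 ]
shift now-axes mm [-16.9   0.6  -0.1] shift in target axes mm [-16.9   0.6   0. ] turn deg [-0.06 -0.61  0.05]
F [-11.5   1.7  10.5] grip 21.5 49.99589145183563
bar 119 c [ 0.5065 -0.0972] size [0.0182 0.1098] ang 0.7 mean [ 0.5068 -0.1116  0.0175] pca yaw -2.28 z95 0.0224
bar0 149 c [ 0.5097 -0.0872] size [0.1302 0.0163] ang 87.1 mean [ 0.5084 -0.096   0.0184] pca yaw -3.24 z95 0.0231
```

View pics/s6c.png

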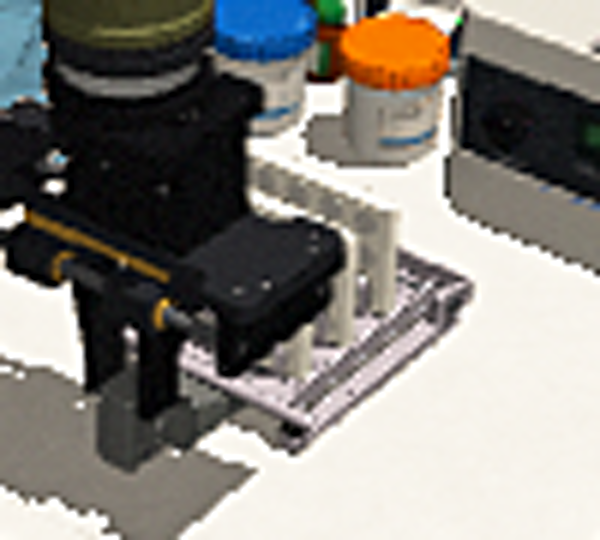

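```bash

python3 -m handwheel '[[0,-0.001,0,-0.0006,0,0,0],[0,-0.002,0,0,0,0,0],[0,-0.002,0,0,0,0,0],[0,0,0,0,0,0,0]]' 60
python3 go.py 0.4736 -0.0822 0.0065 86
```

```text
time: 19.95
position: [0.4565, -0.0816, 0.0065]
tool_rot: [-0.108, -3.118, 0.002]
ft_force: [-23.7, 2.9, 22.9]
grip_width: 0.241
grip_force: 60.0
t 19.95 pos [ 0.4565 -0.0816  0.0065] toolY yaw 86.04 j [ 1.06  0.28 -1.02  2.06  0.29  0.98  1.39]
shift now-axes mm [-17.1   0.6  -0.4] shift in target axes mm [-17.1   0.6   0. ] turn deg [-0.12 -1.25  0.04]
F [-23.7   2.9  22.9] grip 21.0 60.00792145729065
```

```bash
python3 - <<'E'
from h import *
s=ctrl.get_state();R=Ro.from_rotvec(s["tool_rot"]).as_matrix();print(R[:,2],s["torque"],s["ft_force"])
E
```

```text
[-2.19362830e-02 -5.96985342e-04 -9.99759193e-01] [6.22580279e-01 5.09164952e+00 3.00518660e-03] [-23.69688448   2.9251263   22.92403481]
```

```bash

python3 -m handwheel '[[0,0,0,0,0,-0.7,0],[0,0,0,0,0,-0.7,0],[0,0,0,0,0,0,0]]' 60
python3 go.py 0.4736 -0.0822 0.0065 86
```

```text
time: 20.32
position: [0.4573, -0.0817, 0.0065]
tool_rot: [0.109, 3.135, -0.004]
ft_force: [-20.5, 2.8, 20.3]
grip_width: 0.246
grip_force: 60.0
t 20.32 pos [ 0.4573 -0.0817  0.0065] toolY yaw 86.03 j [ 1.08  0.25 -1.03  2.08  0.27  0.94  1.4 ]
shift now-axes mm [-16.3   0.6   0.1] shift in target axes mm [-16.3   0.6  -0. ] turn deg [-0.12  0.28  0.03]
F [-20.5   2.8  20.3] grip 21.4 60.006723403930664
```

```bash

python3 -m handwheel '[[0,0,0,-0.001,0,0,0],[0,0,0,-0.0008,0,0,0],[0,0,0,0,0,0,0]]' 60
python3 go.py 0.4736 -0.0822 0.0065 86
python3 - <<'E'
from meas import *
p,d,W=grab("wrist");np.savez("w7.npz",W=W)
boxr(W,"wedge",[.4,-.11,.005],[.503,-.05,.05])
boxr(W,"handle",[.4,-.11,.036],[.503,-.05,.05])
boxr(W,"bar",[.485,-.17,.012],[.516,-.02,.032])
boxr(W,"tf",[.515,-.16,.07],[.55,-.02,.1])
E
```

```text
time: 20.7
position: [0.4599, -0.0819, 0.0072]
tool_rot: [0.108, 3.128, -0.001]
ft_force: [-8.9, 0.7, -2.7]
grip_width: 0.24
grip_force: 60.0
t 20.7 pos [ 0.4599 -0.0819  0.0072] toolY yaw 86.04 j [ 1.08  0.25 -1.03  2.08  0.27  0.94  1.41]
shift now-axes mm [-13.7   0.7   0.8] shift in target axes mm [-13.7   0.7   0.7] turn deg [-0.02  0.66  0.04]
F [-8.9  0.7 -2.7] grip 20.8 59.98796582221985
wedge 4525 c [ 0.4588 -0.0817] size [0.0389 0.031 ] ang 84.0 mean [ 0.4533 -0.081   0.0371] pca yaw 86.19 z95 0.0458
handle 3399 c [ 0.4588 -0.0817] size [0.0389 0.0309] ang 84.0 mean [ 0.456  -0.0812  0.0418] pca yaw -89.62 z95 0.047
bar 543 c [ 0.5118 -0.0852] size [0.0313 0.0089] ang 88.2 mean [ 0.5124 -0.086   0.0202] pca yaw -1.78 z95 0.0217
tf 0
```

```bash

python3 -m handwheel '[[0,-0.002,0,0,0,0.2,0],[0,-0.002,0,0,0,0,0],[0,-0.002,0,0,0,0,0],[0,0,0,0,0,0,0]]' 60
python3 go.py 0.4736 -0.0822 0.0068 86
```

```text
time: 21.25
position: [0.4663, -0.0825, 0.0073]
tool_rot: [0.108, 3.131, -0.001]
ft_force: [-6.8, 0.0, -3.7]
grip_width: 0.243
grip_force: 60.0
t 21.25 pos [ 0.4663 -0.0825  0.0073] toolY yaw 86.03 j [ 1.07  0.27 -1.03  2.06  0.29  0.95  1.39]
shift now-axes mm [-7.2  0.8  0.5] shift in target axes mm [-7.2  0.8  0.5] turn deg [-0.01  0.5   0.03]
F [-6.8  0.  -3.7] grip 21.1 59.98764932155609
```

```bash

python3 -m handwheel '[[0,-0.002,0,0.0001,0,0.2,0],[0,-0.002,0,0.0001,0,0.2,0],[0,-0.002,0,0,0,0,0],[0,0,0,0,0,0,0],[0,0,0,0,0,0,0]]' 60
python3 go.py 0.4736 -0.0822 0.0068 86
python3 - <<'E'
from meas import *
for n in("wrist","scene","top"):
    p,d,W=grab(n);np.savez(n[0]+"8.npz",W=W);cv2.imwrite(f"pics/{n}8.png",p)
    boxr(W,n+" bar",[.495,-.17,.012],[.516,-.02,.037])
    boxr(W,"tf",[.515,-.16,.07],[.55,-.02,.1]);boxr(W,"tile",[.552,-.16,.07],[.585,-.02,.1]);boxr(W,"tr",[.587,-.16,.07],[.63,-.02,.1])
    boxr(W,"handle",[.43,-.11,.036],[.503,-.05,.05])
E
```

```text
time: 21.88
position: [0.4726, -0.083, 0.0073]
tool_rot: [0.109, 3.137, -0.001]
ft_force: [-7.2, -0.6, -3.5]
grip_width: 0.245
grip_force: 60.0
t 21.88 pos [ 0.4726 -0.083   0.0073] toolY yaw 86.03 j [ 1.05  0.29 -1.01  2.04  0.3   0.96  1.38]
shift now-axes mm [-0.9  0.8  0.5] shift in target axes mm [-0.9  0.8  0.5] turn deg [-0.02  0.14  0.03]
F [-7.2 -0.6 -3.5] grip 21.3 59.98766362667084
wrist bar 0
tf 0
tile 0
tr 0
handle 3396 c [ 0.4722 -0.0824] size [0.039  0.0309] ang 85.7 mean [ 0.4692 -0.0822  0.0419] pca yaw -86.83 z95 0.0469
scene bar 104 c [ 0.5065 -0.0885] size [0.1296 0.0191] ang 89.0 mean [ 0.507  -0.1166  0.023 ] pca yaw -1.82 z95 0.0293
tf 0
tile 5
tr 127 c [ 0.6016 -0.101 ] size [0.0819 0.0168] ang 82.9 mean [ 0.6009 -0.103   0.0788] pca yaw -4.49 z95 0.0854
handle 88 c [ 0.4704 -0.0866] size [0.0416 0.0306] ang 88.6 mean [ 0.4688 -0.0866  0.0426] pca yaw 2.49 z95 0.0487
top bar 4
tf 76 c [ 0.5381 -0.0815] size [0.0716 0.0079] ang 89.5 mean [ 0.5385 -0.0752  0.0868] pca yaw -0.84 z95 0.0899
tile 168 c [ 0.5704 -0.0922] size [0.0876 0.0109] ang 85.9 mean [ 0.5697 -0.092   0.0839] pca yaw -4.05 z95 0.0889
tr 161 c [ 0.6037 -0.0952] size [0.0875 0.0104] ang 86.2 mean [ 0.6032 -0.0943  0.0823] pca yaw -3.45 z95 0.0866
handle 0
```

```bash

python3 -m handwheel '[[0,0,0,0.0003,0,0,0],[0,0,0,0,0,0,0],[0,0,0,0,0,0,0],[0,0,0,0,0,0,0]]' 60
python3 go.py 0.4736 -0.0822 0.0068 86
python3 - <<'E'
from meas import *
p,d,W=grab("scene")
boxr(W,"bar",[.495,-.17,.012],[.516,-.02,.037])
p,d,V=grab("top")
boxr(V,"tile",[.552,-.16,.07],[.585,-.02,.1]);boxr(V,"tf",[.515,-.16,.07],[.55,-.02,.1])
print(ctrl.get_state()["position"],ctrl.get_state()["ft_force"])
c=p[215:305,290:410];cv2.imwrite("pics/s9.png",cv2.resize(c,None,fx=6,fy=6,interpolation=cv2.INTER_CUBIC))
E
```

```text
time: 22.52
position: [0.4726, -0.083, 0.0071]
tool_rot: [0.109, 3.137, -0.001]
ft_force: [-6.8, 0.3, -4.2]
grip_width: 0.241
grip_force: 60.0
t 22.52 pos [ 0.4726 -0.083   0.0071] toolY yaw 86.03 j [ 1.05  0.29 -1.01  2.04  0.3   0.96  1.38]
shift now-axes mm [-1.   0.8  0.3] shift in target axes mm [-1.   0.8  0.3] turn deg [-0.02  0.13  0.03]
F [-6.8  0.3 -4.2] grip 21.0 59.98824119567871
bar 105 c [ 0.5052 -0.0899] size [0.0196 0.1289] ang 1.4 mean [ 0.5066 -0.118   0.0224] pca yaw -2.81 z95 0.0282
tile 163 c [ 0.5704 -0.092 ] size [0.0875 0.0105] ang 86.0 mean [ 0.5698 -0.0914  0.0838] pca yaw -3.87 z95 0.0887
tf 79 c [ 0.5374 -0.0814] size [0.0716 0.0093] ang 89.8 mean [ 0.5382 -0.0742  0.0866] pca yaw -0.22 z95 0.0907
[ 0.47256039 -0.08294911  0.00707497] [-8.69280305 -0.46724514 -2.50094918]
```

View pics/s9.png

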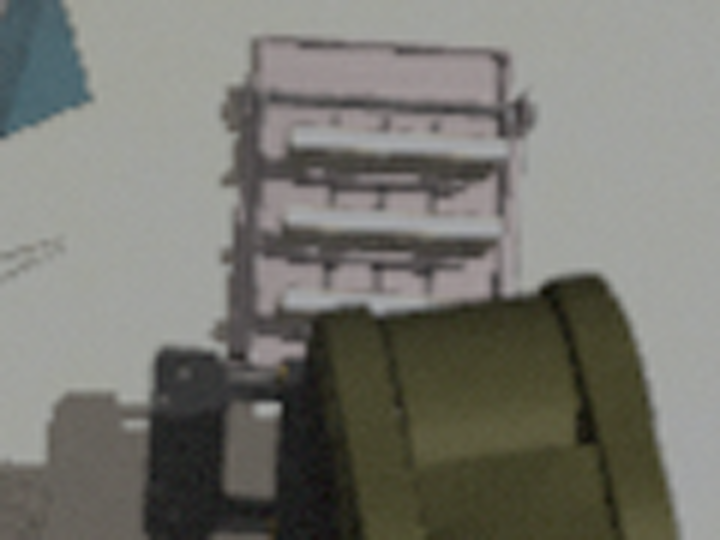

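```bash

python3 -m handwheel '[[0,0,0,0.0003,0,0,0],[0,0,0,0,0,0,0],[0,0,0,0,0,0,0],[0,0,0,0,0,0,0]]' 60
python3 - <<'E'
from meas import *
p,d,W=grab("scene")
boxr(W,"bar",[.495,-.17,.012],[.516,-.02,.037])
print(ctrl.get_state()["ft_force"])
ctrl.close_job()
E
```

```text
time: 23.12
position: [0.4725, -0.083, 0.0068]
tool_rot: [0.109, 3.138, -0.001]
ft_force: [-8.5, 0.7, -2.5]
grip_width: 0.246
grip_force: 60.0
bar 105 c [ 0.5056 -0.0899] size [0.1287 0.0206] ang 89.1 mean [ 0.5071 -0.1166  0.0232] pca yaw -1.22 z95 0.0292
[-8.94583518  0.38849671 -2.7170866 ]
the job is handed in; nothing more can be done
```

The job is handed in at 23 s, with no verdict shown: the tile stands in the middle slot, and the wedge, still gripped by its handle, holds the front bar about 5 mm up (my camera estimate).

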